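# Slide the chime bar home in the tuning bench

### The arm

A 6-joint arm with a two-finger parallel gripper is mounted at the origin on the work surface. World frame = base frame: x ahead of the robot, y to its left, z up, the work surface at z = 0. Lengths are in m, angles in rad, forces in N, time in s.
With the tool pointing down it reaches from about 0.275 to 1 m from the base axis. Payload 8.4 kg.
Tool frame: the origin (TCP) lies on the centre line of the jaws, within the pads' length; the fingertips stand 11 mm ahead of it and the grasp point (between the pads) lies 8 mm behind it; z points along the fingers, y is the direction in which the jaws open and shut (so a half turn about z gives the same grasp; the last joint's range is limited). The gripper opens to 85 mm and grips with 20 to 120 N. Pads are 22 mm wide; open, the fingers measure 114 mm over their backs; the gripper's body (76 mm by 85 mm) begins 54 mm behind the grasp point. The pads swing forward as they close: fully open they stand 13 mm farther back than shut.
Start: joints at [1.119, 0.353, 1.633, -0, 1.155, -0.002], TCP at [0.272, 0.563, 0.213] pointing down, gripper open.
Joint ranges: [-2.63, 2.63], [-0.92, 2.1], [0.06, 2.66], [-1.3, 4.44], [0, 2.69], [-3.02, 3.02]. Speed limits (rad/s): [2.22, 2.22, 2.79, 3.14, 3.14, 3.14].

### API

Orientations are given as a unit quaternion [x, y, z, w].
In Python, from cell import state, get_image, close_job gives the robot as it stands.
- The arm moves only by the tool carry_out, never from a script. Its argument "series" is a list of rows, each a list of 2 entries, a list of its own where there are three numbers: the shift along the tool's x, y, z in m, then the turn, a rotation vector about the tool's x, y, z in degrees. A call has 1 to 12 rows; each row shifts and turns the commanded pose from where the row before left it, along the tool's axes as they then stand; what a row does not reach is not made up. A row lasts 1/12 s, in which the tool goes at most 41.7 mm and 7.16 degrees, less where a joint would pass 70% of its speed; a pose out of reach is approached as far as the arm can. A call with a gripper value outside its range is refused whole. "grip" is the finger opening in m, from 0 to 0.0854, set as the call begins (left out, the last holds). The fingers move at their own pace and stop on an object; the grip force is fixed at half the most. Time passes only in rows, so rows that do not move let the fingers close. It gives the time, the measured TCP pose, the force and the opening at its end, in the units of the state.
- state(): the state, without advancing time (a new reading comes with each control period).
- get_image(name): name is "scene" or "top" or "wrist"; returns a dict with "img" (420x560x3 uint8, red, green, blue), "z_map" (420x560 float32, m along the optical axis (not along the pixel's ray), 0 where there is no reading), "vfov" (degrees; the focal length in pixels is half the picture's height over the tangent of half this angle, whatever the lens; pixels are square), "cx", "cy" (the principal point, pixels), "pose" (4x4, takes a point from camera to world coordinates). Camera axes: x right, y down, z forward; pixel columns grow to the right and rows downward; lengths in m; the calibration is good to about 2 mm. The wrist camera is an equidistant fisheye: a pixel r from the principal point sees the ray r / f radians off the axis. A picture is of the moment at which its call begins.
- close_job(): hands the job in, once; it reports no verdict.
The state is a dict: "time": time; "joint_positions": joint angles; "dq": joint speeds; "joint_torque": joint torques, N m; "position": TCP position; "tcp_rot": TCP orientation; "wrist_force": force on the tool from outside, world axes, zero at the start; "moment": the same for the moment, N m; "gripper_width": finger opening in m.
Only numpy, scipy, OpenCV 4.12 (cv2) and the standard library are available. Lean on these libraries where they do the work, as an engineer would, in place of code of your own. Each camera call takes 0.05 s, during which the arm holds its last target. There are 200 camera calls.

### The job

Put the chime bar on its wooden carrier, nose first, into the tunnel of the tuning bench and slide it in, feeling your way, until the red pin on the bench's roof, which rises as the carrier passes beneath it, drops back and locks the carrier; then let go. Push gently: never jam the carrier hard against the bench and never squash the rubber buffer at the end of the tunnel flat. Leave the two handbells and the mallet where they are.

Things in the scene. Friction and masses are not known exactly. Their poses are not given: they have to be found in the camera images.
- carrier_center (a point): Centre of the low maple carrier: 60 wide (its x), 220 long (its y), 20 mm high, 0.2-0.33 kg, lying on the table; point 10 mm up. The nose is the -y end, 110 mm from here: 12 mm high, its ramp on top rises to 20 mm; a flat follows, then a 20 mm long notch starting 52 mm from here towards the nose, then the aluminium chime bar. Drag or push it by its post.
- post (a point): Blue square grip post on the carrier's tail, 18 x 18 mm, from 20 to 62 mm above the table; point on its axis 42 mm up, 100 mm from the carrier's centre along the carrier's +y; same axes. Its back face is 1 mm before the tail's end. It stays outside the tunnel, with 30 to 62 mm free to the mouth at the end: room for a finger, not for a gripper opened along the tunnel.
- station: Fixed dark grey tuning bench, 110 wide (its x), 210 long (its y), 68 mm high, with a straight tunnel at table level along its y, centred on x = 0; origin on the table on that line. The carrier goes in towards -y, its axes parallel to the bench's. Home, its centre is at y = +1 to -31 mm here: pin and buffer are set to another depth each time. Over 20 N between carrier and bench is jamming.
- mouth (a point): Middle of the tunnel's mouth at table level, 30 mm from the bench's origin along its +y; same axes; yellow mark above it. Tunnel 63 mm wide, 24 mm high, 205 mm deep: 1.5 mm clearance at each side of the carrier, 4 mm above. Two aluminium wings, 16 mm high, reach 46 mm out from the mouth as a funnel, 97 mm wide at its opening.
- pin (a joint): Red-capped spring pin (cap 20 mm wide) in the roof slot, height in m: 0 down, about 0.007 riding on the carrier's flat top (presses down with 2 N), 0 again when dropped into the notch. Sliding the carrier with the pin up takes 2 to 5 N. It is down before the carrier arrives too; it starts to rise when the carrier is about 60 mm short of home.
- buffer (a joint): Squeeze in m of the rubber buffer hidden in the tunnel, met by the carrier's nose; 0 free, 2500 N/m. The pin drops at about 3.5 mm (9 N, plus the sliding friction); over 7 mm (17.5 N) it is squashed flat. Let go, it presses the carrier back against the dropped pin and stays squeezed 2 to 4 mm.
- bell_big: Bronze handbell lying down, mouth 80 mm across, 160 mm long with its ivory loop handle, origin under its middle on the table. To be left alone.
- bell_small: Smaller bronze handbell lying down, mouth 56 mm across, 112 mm long, origin under its middle on the table. To be left alone.
- mallet: Mallet with dark wooden handle and blue-grey head, 220 mm long along its y, 30 mm high, origin under its middle on the table. To be left alone.
Things that resemble listed ones, but are neither listed nor needed, are in the scene too. Leave any pink look-alike of the part that bears carrier_center alone.

How it is judged:
By the outcome, as a careful person would: the job done as asked, in the order asked, and still so for the second after the job is handed in, with the robot touching nothing.
It also fails if it takes over 67 s, if anything falls off the work surface, if the arm or the gripper's body presses on something with over 40 N, if the wrist force passes 120 N, or if a joint passes its speed limit or range.

## Working session

There is one attempt and no reset: what is moved stays moved. The work goes in short steps, Python scripts to look and compute and a tool call to move; the robot and the scene stay as the last step left them, time stands still between calls to the robot, and variables do not carry over. Pictures are saved under pics/ and viewed, about 8 in all and at most 12, crops included, and the job is handed in when it is done.

Besides the shell and the picture viewer there is one more tool, called after "Request:" as a command line: name --argument value ..., lists and objects as JSON in quotes. carry_out: Moves the arm, as the interface text tells. Its arguments: {"type":"object","properties":{"series":{"type":"array"},"grip":{"type":"number"}},"required":["series"]}

```bash
mkdir -p pics; ls; python3 - <<'E'
from cell import state,get_image
import cv2,numpy as np
s=state();print(s)
for n in("scene","top"):
    d=get_image(n);np.savez(f"{n}0.npz",**d)
    cv2.imwrite(f"pics/{n}0.png",cv2.resize(d["img"][...,::-1],(784,588)))
    print(n,d["vfov"],d["cx"],d["cy"],np.round(d["pose"],3).tolist())
E
```

```text
pics
{'time': 0.0, 'joint_positions': array([ 1.11860080e+00,  3.53657684e-01,  1.63418034e+00,  2.35935532e-05,
        1.15521022e+00, -2.41390028e-03]), 'dq': array([ 1.38973583e-03, -3.62423612e-04, -5.14349338e-04,  8.42765001e-06,
       -3.21926085e-04, -7.97371649e-05]), 'joint_torque': array([ 8.99250299e-04, -6.05224586e+01, -3.42073846e+01, -6.00477074e-05,
        9.00522340e-03,  2.64598037e-05]), 'position': array([0.27149789, 0.56235778, 0.21233598]), 'tcp_rot': array([ 2.23004519e-01,  9.74817139e-01, -7.06642427e-04, -1.74521895e-04]), 'wrist_force': array([-0.82708521, -0.78366372,  0.81150562]), 'moment': array([ 0.00763989, -0.02374438,  0.02880616]), 'gripper_width': 0.0855591619177247}
scene 45.406329755171996 275.43840367116564 209.76472503156276 [[0.879, 0.405, -0.252, 0.793], [0.477, -0.753, 0.453, -0.523], [-0.007, -0.519, -0.855, 1.079], [0.0, 0.0, 0.0, 1.0]]
top 47.92480341396544 288.7168698883399 205.70951739192418 [[0.004, -0.996, 0.088, 0.43], [-1.0, -0.002, 0.024, 0.023], [-0.023, -0.088, -0.996, 1.16], [0.0, 0.0, 0.0, 1.0]]
```

View pics/top0.png

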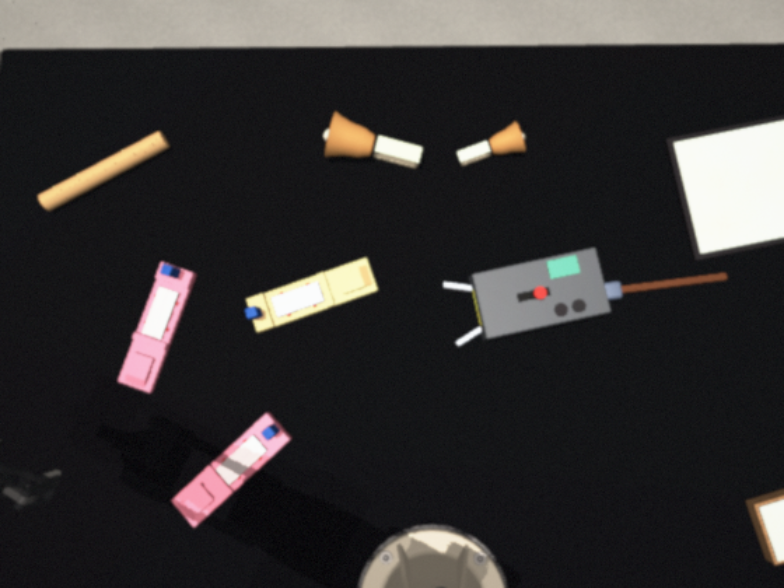

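View pics/scene0.png

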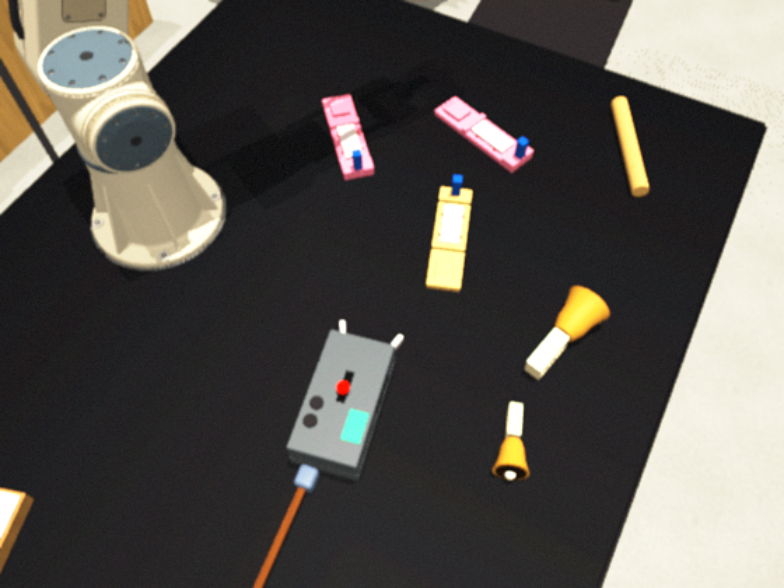

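The top view shows four carriers and bench parts (784 px scale). The candidates are pink (157,327), pink (232,470), maple (311,296), with an orange stick at (103,170). The maple one is the real carrier: it isn't pink, its post is at (252,312) and its nose faces the bench. The bench is at (540,293) with its mouth on the left at (477,310), and the mallet touches its far end. The scene view agrees, with the carrier at (450,240) and the bench at (343,400).

```bash
cat > h.py <<'E'
import numpy as np,cv2
def rays(d,uv):
    f=d["img"].shape[0]/2/np.tan(np.radians(float(d["vfov"]))/2)
    uv=np.atleast_2d(uv).astype(float)
    c=np.c_[(uv[:,0]-d["cx"])/f,(uv[:,1]-d["cy"])/f,np.ones(len(uv))]
    return c@d["pose"][:3,:3].T,d["pose"][:3,3]
def plane(d,uv,z):
    r,o=rays(d,uv);return o+r*((z-o[2])/r[:,2])[:,None]
def cloud(d):
    v,u=np.mgrid[:420,:560];r,o=rays(d,np.c_[u.ravel(),v.ravel()])
    return (o+r*d["z_map"].reshape(-1,1)).reshape(420,560,3)
def big(m):
    n,l,st,c=cv2.connectedComponentsWithStats(m.astype(np.uint8));i=1+np.argmax(st[1:,4]);return l==i
def rect(P):
    (c,wh,a)=cv2.minAreaRect((P[:,:2]*1000).astype(np.float32))
    if wh[0]<wh[1]: a+=90;wh=wh[::-1]
    return np.round(c,1),np.round(wh,1),round(((a+90)%180)-90,2)
E
cat > meas.py <<'E'
from h import *
import sys
for n in("top","scene"):
    d=dict(np.load(f"{n}{sys.argv[1]}.npz"));W=cloud(d)
    h,s,v=cv2.split(cv2.cvtColor(d["img"],cv2.COLOR_RGB2HSV))
    x,y,z=W[...,0],W[...,1],W[...,2]
    uv=lambda m:np.argwhere(m)[:,::-1]
    print("==",n)
    m=big((z>.058)&(z<.078)&(v>30)&(v<140)&(s<90)&(y<0)&(d["z_map"]>0))
    cs=max(cv2.findContours(m.astype(np.uint8),0,1)[0],key=cv2.contourArea)
    print("bench med z",np.median(z[m]),rect(plane(d,cs[:,0],.068)))
    m=(h>20)&(h<35)&(s>120)&(v>60)&(y<.02)&(x>.3)&(x<.6)&(y>-.2)
    if m.sum(): print("yellow bench mark",m.sum(),plane(d,uv(m),.05).mean(0).round(4), np.median(z[m]))
    m=(((h<5)|(h>174))&(s>180)&(v>120)&(y<0)&(x<.7));m=big(m)
    print("red",uv(m).mean(0),W[m].mean(0).round(4),plane(d,uv(m),.075).mean(0).round(4))
    m=(h>105)&(h<130)&(s>150)&(v>60)&(x>.3)&(x<.6)&(y<.35)&(y>0)
    n_,l,st,c=cv2.connectedComponentsWithStats(m.astype(np.uint8))
    for i in range(1,n_):
        if st[i,4]>15:
            mm=(l==i)&(z>.055)
            print("blue",st[i],W[mm].mean(0).round(4),plane(d,uv(mm),.062).mean(0).round(4))
    m=big((h>15)&(h<35)&(s>40)&(v>100)&(z>.005)&(z<.035)&(x>.33)&(x<.6)&(y<.35)&(y>-.0))
    cs=np.vstack([c[:,0] for c in cv2.findContours(m.astype(np.uint8),0,1)[0]])
    print("carrier",m.sum(),np.median(z[m]),rect(plane(d,cs,.02)), plane(d,uv(m),.02).mean(0).round(4))
E
python3 meas.py 0
python3 - <<'E'
import numpy as np,cv2
d=np.load("top0.npz")["img"]
cv2.imwrite("pics/crop0.png",cv2.resize(d[165:255,165:445,::-1],(784,252),interpolation=2))
E
```

```text
== top
bench med z 0.0682049383355513 (array([ 520. , -175.2]), array([210.3, 109.9]), -77.51)
yellow bench mark 48 [ 0.494  -0.0714  0.05  ] 0.027260524902190664
red [382.33333333 210.66666667] [ 0.5139 -0.1644  0.0876] [ 0.5149 -0.1666  0.075 ]
blue [174 220  12   8  72] [0.4858 0.3055 0.0615] [0.4858 0.3053 0.062 ]
carrier 1590 0.014312034794781492 (array([519.9, 211.3]), array([220.7,  63.6]), -71.13) [0.5242 0.1982 0.02  ]
== scene
bench med z 0.07003823470137249 (array([ 499.8, -239.4]), array([22.4, 21. ]), -16.2)
red [244.96153846 276.30769231] [ 0.5212 -0.1734  0.0827] [ 0.519  -0.1707  0.075 ]
blue [322 128   9  11  56] [0.4912 0.2961 0.0595] [0.4919 0.2942 0.062 ]
carrier 1199 0.014195769978714523 (array([524. , 204.8]), array([229.8,  60.5]), -70.5) [0.5308 0.1873 0.02  ]
```

View pics/crop0.png

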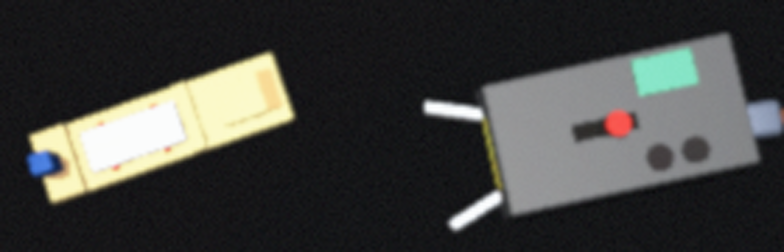

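The enlarged crop confirms the maple carrier: blue post at (40,163), chime bar at (135,138), and notch and ramp at (265,90) towards the bench. The bench's yellow mouth is at (490,155), between the two wings. In the top view the post agrees with the rectangle to 2 mm and the bench measures 210x110. Next I'll move above the post with the jaws across the carrier.

Request:
carry_out --series '[[[0,0,0],[0,0,6.5]],[[0,0,0],[0,0,6.5]],[[0,0,0],[0,0,6.5]],[[0,0,0],[0,0,6.5]],[[0,0,0],[0,0,6.5]],[[0,0,0],[0,0,6.5]],[[0,0,0],[0,0,6.3]]]'

```text
time: 0.68
position: [0.2716, 0.5626, 0.2126]
tcp_rot: [0.583, 0.812, -0.0, 0.0]
wrist_force: [0.1, -0.8, 0.8]
gripper_width: 0.0856
```

Request:
carry_out --series '[[[-0.031,0.012,0],[0,0,0]],[[-0.031,0.012,0],[0,0,0]],[[-0.031,0.012,0],[0,0,0]],[[-0.031,0.012,0],[0,0,0]],[[-0.031,0.012,0],[0,0,0]],[[-0.031,0.012,0],[0,0,0]],[[-0.031,0.012,0],[0,0,0]],[[-0.031,0.012,0],[0,0,0]],[[-0.031,0.012,0],[0,0,0]],[[-0.031,0.012,0],[0,0,0]],[[0,0,0],[0,0,0]],[[0,0,0],[0,0,0]]]'

```text
time: 1.68
position: [0.4865, 0.3071, 0.2127]
tcp_rot: [0.582, 0.813, -0.0, -0.0]
wrist_force: [-0.6, -0.0, -0.1]
gripper_width: 0.0855
```

```bash
cat >> h.py <<'E'
def wplane(d,uv,z):
    f=210/np.tan(np.radians(float(d["vfov"]))/2)
    p=(np.atleast_2d(uv)-[d["cx"],d["cy"]]).astype(float);r=np.linalg.norm(p,axis=1)+1e-9;t=r/f
    c=np.c_[p/r[:,None]*np.sin(t)[:,None],np.cos(t)];w=c@d["pose"][:3,:3].T;o=d["pose"][:3,3]
    return o+w*((z-o[2])/w[:,2])[:,None]
E
python3 - <<'E'
from h import *
from cell import get_image
d=get_image("wrist");np.savez("w1.npz",**d);cv2.imwrite("pics/w1.png",cv2.resize(d["img"][...,::-1],(784,588)))
print(d["vfov"],d["cx"],d["cy"],d["pose"].round(3).tolist())
h,s,v=cv2.split(cv2.cvtColor(d["img"],cv2.COLOR_RGB2HSV))
m=(h>105)&(h<130)&(s>150)&(v>60)
n_,l,st,c=cv2.connectedComponentsWithStats(m.astype(np.uint8))
for i in range(1,n_):
    if st[i,4]>30: print(st[i],c[i],wplane(d,c[i],.062).round(4),wplane(d,c[i],.042).round(4))
E
```

```text
65.70646984690485 279.7006771057503 204.03239793344633 [[0.947, 0.309, 0.089, 0.465], [0.322, -0.909, -0.266, 0.375], [-0.001, 0.28, -0.96, 0.374], [0.0, 0.0, 0.0, 1.0]]
[399  70   8  15  36] [403.33333333  76.16666667] [[0.5667 0.4523 0.062 ]] [[0.5733 0.4573 0.042 ]]
[ 88 150  17  20 207] [ 96.44444444 159.50724638] [[0.2899 0.2724 0.062 ]] [[0.2787 0.2658 0.042 ]]
```

View pics/w1.png

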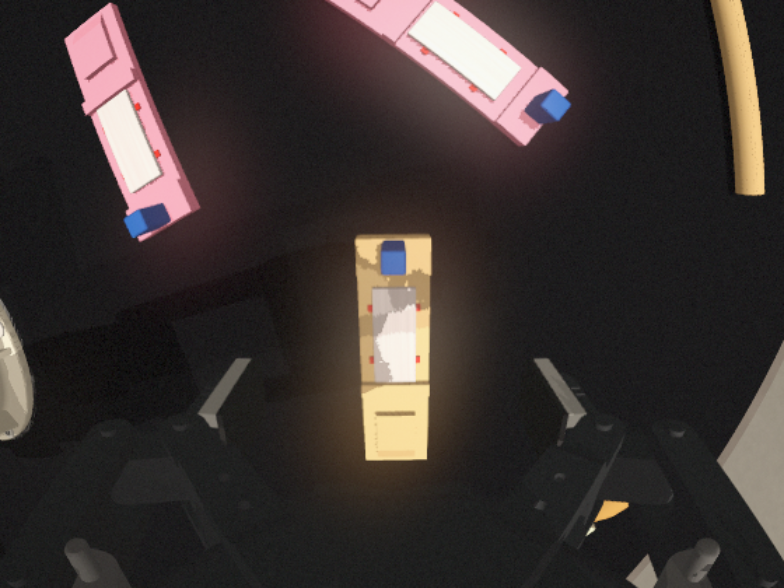

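The wrist view shows the maple carrier centred between the jaws and parallel to them, with its post top at (393,262). The pink ones are well away to the upper left and upper right.

```bash
python3 - <<'E'
from h import *
d=dict(np.load("w1.npz"))
h,s,v=cv2.split(cv2.cvtColor(d["img"],cv2.COLOR_RGB2HSV))
m=(h>105)&(h<130)&(s>120)&(v>30);m[:,:250]=0;m[:,310:]=0
print(np.argwhere(m).min(0),np.argwhere(m).max(0)); sub=v[168:200,281];print(sub)
# top-face
p=np.argwhere(m&(v>130))[:,::-1]
print(len(p),p.mean(0),p.min(0),p.max(0),wplane(d,p.mean(0),.062).round(4))
# carrier side edges & ends
c=np.array([[255,170],[307,170],[261,327],[305,327]]);print(wplane(d,c,.02).round(4))
E
```

```text
[179 273] [195 289]
[146 147 178 187 102 104 104 105 105 104 110 149 180 188 188 189 187 187
 189 187 187 186 186 187 185 187 186 180 149 175 174 175]
282 [280.91843972 186.97163121] [273 179] [289 195] [[0.4891 0.3057 0.062 ]]
[[0.459  0.3054 0.02  ]
 [0.5134 0.324  0.02  ]
 [0.5292 0.1053 0.02  ]
 [0.5855 0.1243 0.02  ]]
```

Request:
carry_out --series '[[[-0.0019,0.001,0.025],[0,0,0]],[[0,0,0.025],[0,0,0]],[[0,0,0.025],[0,0,0]],[[0,0,0.025],[0,0,0]],[[0,0,0.025],[0,0,0]],[[0,0,0.02],[0,0,0]],[[0,0,0.015],[0,0,0]],[[0,0,0.01],[0,0,0]],[[0,0,0.005],[0,0,0]],[[0,0,0],[0,0,0]],[[0,0,0],[0,0,0]]]'

```text
time: 2.65
position: [0.4874, 0.3077, 0.0385]
tcp_rot: [0.581, 0.814, 0.0, 0.0]
wrist_force: [-0.9, -0.7, 0.3]
gripper_width: 0.0856
```

Request:
carry_out --series '[[[0,0,0],[0,0,0]],[[0,0,0],[0,0,0]],[[0,0,0],[0,0,0]],[[0,0,0],[0,0,0]],[[0,0,0],[0,0,0]],[[0,0,0],[0,0,0]],[[0,0,0],[0,0,0]],[[0,0,0],[0,0,0]],[[0,0,0],[0,0,0]],[[0,0,0],[0,0,0]]]' --grip 0.01

```text
time: 3.48
position: [0.4876, 0.3071, 0.0386]
tcp_rot: [0.581, 0.814, 0.0, 0.0]
wrist_force: [-1.5, -0.7, 4.7]
gripper_width: 0.0157
```

Request:
carry_out --series '[[[0,0,0],[0,0,3.2]],[[0,0,0],[0,0,3.2]],[[-0.0103,-0.0081,0],[0,0,0]],[[-0.0103,-0.0081,0],[0,0,0]],[[-0.0103,-0.0081,0],[0,0,0]],[[-0.0103,-0.0081,0],[0,0,0]],[[-0.0103,-0.0081,0],[0,0,0]],[[-0.0103,-0.0081,0],[0,0,0]],[[-0.0103,-0.0081,0],[0,0,0]],[[-0.0103,-0.0081,0],[0,0,0]],[[-0.0103,-0.0081,0],[0,0,0]],[[0,0,0],[0,0,0]]]'

```text
time: 4.48
position: [0.435, 0.1982, 0.0386]
tcp_rot: [0.626, 0.78, -0.0, 0.0]
wrist_force: [0.2, -4.9, 8.7]
gripper_width: 0.0153
```

```bash
cat > look.py <<'E'
from h import *
from cell import get_image,state
import sys
k=sys.argv[1]
for n in("top","scene"):
    d=get_image(n);np.savez(f"{n}{k}.npz",**d)
d=dict(np.load(f"top{k}.npz"));cv2.imwrite(f"pics/top{k}.png",cv2.resize(d["img"][150:290,140:460,::-1],(800,350),interpolation=2))
s=state();print(s["position"].round(4),s["tcp_rot"].round(4),s["wrist_force"].round(1),s["moment"].round(2),s["time"])
E
python3 look.py 1; python3 meas.py 1
```

```text
[0.435  0.1984 0.0385] [ 6.256e-01  7.802e-01 -1.100e-03  1.000e-04] [-0.7 -6.8 12.9] [-1.07  0.08  0.03] 4.5833
== top
bench med z 0.06829987272808324 (array([ 520. , -175.5]), array([209.8, 109.9]), -77.51)
yellow bench mark 49 [ 0.4946 -0.0714  0.05  ] 0.031077778574748915
red [381.85714286 209.71428571] [ 0.5161 -0.1633  0.0879] [ 0.5171 -0.1656  0.075 ]
carrier 1287 0.01362330501235709 (array([461. ,  87.4]), array([191.7,  61.8]), -77.19) [0.4653 0.0721 0.02  ]
== scene
bench med z 0.06420677606293301 (array([ 569.8, -202.2]), array([218.3,  94.5]), 72.59)
yellow bench mark 27 [ 0.4895 -0.0238  0.05  ] 0.005767289264164699
red [244.91139241 276.27848101] [ 0.5211 -0.1734  0.0828] [ 0.5189 -0.1707  0.075 ]
blue [286 145   8  15  81] [0.4362 0.1928 0.0605] [0.4367 0.1917 0.062 ]
carrier 1228 0.014899246952547851 (array([460.8,  97.2]), array([221. ,  62.5]), -76.56) [0.465  0.0853 0.02  ]
```

View pics/top1.png

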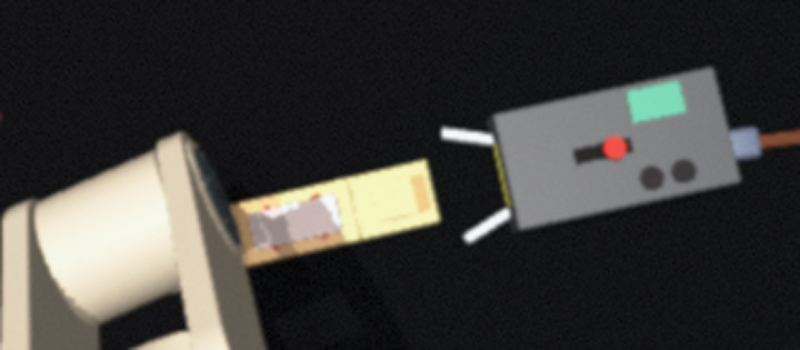

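The carrier is held and lies parallel to the bench. Its nose at (433,190) points into the funnel between the wings at (465,135) and (488,225). I'll ease the vertical load, shift about 1 mm sideways and advance.

Request:
carry_out --series '[[[0,0.001,-0.001],[0,0,0]],[[0,0,0],[0,0,0]],[[0,0,0],[0,0,0]]]'

```text
time: 4.83
position: [0.4361, 0.1999, 0.0387]
tcp_rot: [0.626, 0.78, -0.001, -0.0]
wrist_force: [-0.2, -0.2, -1.7]
gripper_width: 0.0152
```

Request:
carry_out --series '[[[-0.006,0,0],[0,0,0]],[[-0.006,0,0],[0,0,0]],[[-0.006,0,0],[0,0,0]],[[-0.006,0,0],[0,0,0]],[[-0.006,0,0],[0,0,0]],[[0,0,0],[0,0,0]]]'

```text
time: 5.33
position: [0.4439, 0.1705, 0.039]
tcp_rot: [0.626, 0.78, -0.0, 0.0]
wrist_force: [0.3, -1.0, -1.5]
gripper_width: 0.0152
```

```bash
python3 look.py 2; python3 meas.py 2|head -6; python3 - <<'E'
from h import *
for k in (1,2):
    d=dict(np.load(f"top{k}.npz"));n=np.array([.9763,.2163])
    hh,s,v=cv2.split(cv2.cvtColor(d["img"],cv2.COLOR_RGB2HSV))
    m=(hh>15)&(hh<35)&(s>40)&(v>150)
    P=plane(d,np.argwhere(m)[:,::-1],.02);a=P[:,:2]@n;t=P[:,:2]@[.2163,-.9763]
    ok=(abs(a-.47)<.045)&(t>-.25)&(t<.09);a,t=a[ok],t[ok];print("nose t",t.max().round(4))
    for q in np.arange(t.max()-.06,t.max()-.006,.009):
        w=a[(t>q)&(t<q+.009)];print(q.round(3),(w.min()*1e3).round(1),(w.max()*1e3).round(1),((w.min()+w.max())*500).round(1))
E
```

```text
[0.4439 0.1712 0.039 ] [ 6.260e-01  7.798e-01 -1.000e-04  0.000e+00] [-0.3 -0.7 -1.9] [-0.1   0.02 -0.04] 5.4333
== top
bench med z 0.06814112852756238 (array([ 520. , -175.4]), array([210. , 109.9]), -77.51)
yellow bench mark 47 [ 0.4948 -0.0713  0.05  ] 0.03166115763352684
red [381.85714286 209.71428571] [ 0.5162 -0.1637  0.0857] [ 0.5171 -0.1656  0.075 ]
carrier 870 0.013643671318578798 (array([467.2,  67.7]), array([150.8,  60.2]), -77.02) [0.4727 0.0507 0.02  ]
== scene
nose t 0.09
0.03 438.1 498.7 468.4
0.039 437.6 498.5 468.0
0.048 437.9 498.8 468.3
0.057 438.2 499.1 468.6
0.066 437.9 498.0 468.0
0.075 438.2 498.9 468.6
nose t 0.09
0.03 440.9 500.6 470.7
0.039 441.2 500.3 470.8
0.048 439.7 500.6 470.2
0.057 440.0 500.1 470.1
0.066 439.8 500.4 470.1
0.075 440.6 500.7 470.6
```

Request:
carry_out --series '[[[-0.005,0,0],[0,0,0]],[[-0.005,0,0],[0,0,0]],[[-0.005,0,0],[0,0,0]],[[-0.005,0,0],[0,0,0]],[[-0.005,0,0],[0,0,0]],[[-0.003,0,0],[0,0,0]],[[-0.002,0,0],[0,0,0]],[[-0.002,0,0],[0,0,0]],[[0,0,0],[0,0,0]]]'

```text
time: 6.18
position: [0.4508, 0.1401, 0.0391]
tcp_rot: [0.626, 0.78, -0.0, 0.0]
wrist_force: [-0.2, -0.4, -1.6]
gripper_width: 0.0158
```

Request:
carry_out --series '[[[-0.002,0,0],[0,0,0]],[[-0.002,0,0],[0,0,0]],[[-0.002,0,0],[0,0,0]],[[-0.002,0,0],[0,0,0]],[[-0.002,0,0],[0,0,0]],[[-0.002,0,0],[0,0,0]],[[0,0,0],[0,0,0]]]'

```text
time: 6.77
position: [0.4534, 0.1283, 0.039]
tcp_rot: [0.626, 0.78, -0.0, 0.0]
wrist_force: [-1.1, -0.5, -1.9]
gripper_width: 0.0149
```

Request:
carry_out --series '[[[-0.002,0,0.0004],[0,0,0]],[[-0.002,0,0],[0,0,0]],[[-0.002,0,0],[0,0,0]],[[-0.002,0,0],[0,0,0]],[[-0.002,0,0],[0,0,0]],[[-0.002,0,0],[0,0,0]],[[-0.002,0,0],[0,0,0]],[[0,0,0],[0,0,0]]]'

```text
time: 7.43
position: [0.4564, 0.1146, 0.0387]
tcp_rot: [0.626, 0.78, -0.0, 0.0]
wrist_force: [0.9, -0.9, -1.8]
gripper_width: 0.0152
```

```bash
python3 look.py 3
```

```text
[0.4564 0.1148 0.0386] [ 6.258e-01  7.800e-01 -1.000e-04  1.000e-04] [-0.5 -1.3 -1.2] [-0.12  0.04 -0.06] 7.5333
```

View pics/top3.png

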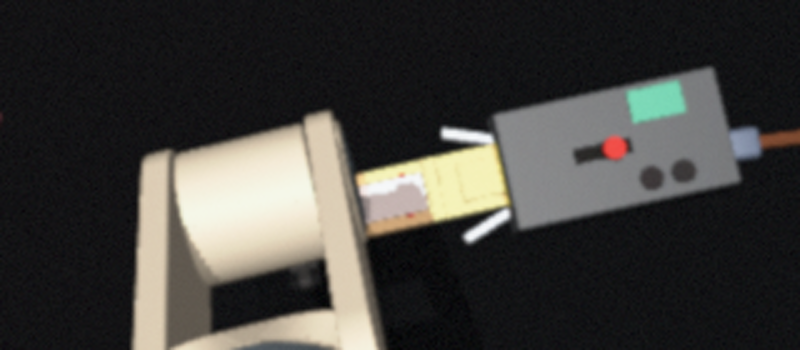

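The nose is about 15–20 mm inside the mouth at (503,175), centred, and side forces are about 1 N. I'll continue.

Request:
carry_out --series '[[[-0.002,0,0],[0,0,0]],[[-0.002,0,0],[0,0,0]],[[-0.002,0,0],[0,0,0]],[[-0.003,0,0],[0,0,0]],[[-0.003,0,0],[0,0,0]],[[-0.003,0,0],[0,0,0]],[[-0.003,0,0],[0,0,0]],[[-0.003,0,0],[0,0,0]],[[-0.003,0,0],[0,0,0]],[[0,0,0],[0,0,0]]]'

```text
time: 8.37
position: [0.4617, 0.091, 0.0387]
tcp_rot: [0.626, 0.78, -0.0, 0.0]
wrist_force: [0.6, -0.5, -1.6]
gripper_width: 0.0152
```

Request:
carry_out --series '[[[-0.003,0,0],[0,0,0]],[[-0.003,0,0],[0,0,0]],[[-0.003,0,0],[0,0,0]],[[-0.003,0,0],[0,0,0]],[[-0.003,0,0],[0,0,0]],[[-0.003,0,0],[0,0,0]],[[-0.003,0,0],[0,0,0]],[[-0.003,0,0],[0,0,0]],[[0,0,0],[0,0,0]]]'

```text
time: 9.12
position: [0.467, 0.0676, 0.0387]
tcp_rot: [0.626, 0.78, -0.0, 0.0]
wrist_force: [0.6, -0.6, -2.3]
gripper_width: 0.0155
```

Request:
carry_out --series '[[[-0.002,0,0],[0,0,0]],[[-0.002,0,0],[0,0,0]],[[-0.002,0,0],[0,0,0]],[[-0.002,0,0],[0,0,0]],[[-0.002,0,0],[0,0,0]],[[-0.002,0,0],[0,0,0]],[[-0.002,0,0],[0,0,0]],[[-0.002,0,0],[0,0,0]],[[0,0,0],[0,0,0]]]'

```text
time: 9.87
position: [0.4704, 0.0522, 0.0387]
tcp_rot: [0.626, 0.78, -0.0, 0.0]
wrist_force: [0.6, -0.0, -1.3]
gripper_width: 0.0155
```

Request:
carry_out --series '[[[-0.002,0,0],[0,0,0]],[[-0.002,0,0],[0,0,0]],[[-0.002,0,0],[0,0,0]],[[-0.002,0,0],[0,0,0]],[[-0.002,0,0],[0,0,0]],[[-0.002,0,0],[0,0,0]],[[-0.002,0,0],[0,0,0]],[[-0.002,0,0],[0,0,0]],[[0,0,0],[0,0,0]]]'

```text
time: 10.62
position: [0.4739, 0.0366, 0.0387]
tcp_rot: [0.626, 0.78, -0.0, 0.0]
wrist_force: [-0.2, -0.2, -2.9]
gripper_width: 0.0157
```

Request:
carry_out --series '[[[-0.002,0,0],[0,0,0]],[[-0.002,0,0],[0,0,0]],[[-0.002,0,0],[0,0,0]],[[-0.002,0,0],[0,0,0]],[[-0.002,0,0],[0,0,0]],[[-0.002,0,0],[0,0,0]],[[-0.002,0,0],[0,0,0]],[[-0.002,0,0],[0,0,0]],[[0,0,0],[0,0,0]]]'

```text
time: 11.37
position: [0.4771, 0.0213, 0.0387]
tcp_rot: [0.626, 0.78, 0.0, -0.0]
wrist_force: [-1.1, 3.3, -0.7]
gripper_width: 0.0155
```

```bash
cat > pin.py <<'E'
from h import *
from cell import get_image,state
def red(d):
    h,s,v=cv2.split(cv2.cvtColor(d["img"],cv2.COLOR_RGB2HSV))
    m=big(((h<5)|(h>174))&(s>150)&(v>90)&(np.mgrid[:420,:560][0]>150));return np.argwhere(m)[:,::-1].mean(0).round(2),int(m.sum()),np.median(d["z_map"][m]).round(4)
for n in("scene","top"):
    print(n,"ref",red(dict(np.load(f"{n}1.npz"))),"now",red(get_image(n)))
s=state();p=s["position"];f=s["wrist_force"]
u=np.array([.2163,-.9763]);n=np.array([.9763,.2163])
print("t",s["time"],"post to mouth mm",1e3*(.1785-p[:2]@u),"lat",1e3*(p[:2]@n),"F along,lat,z",-f[:2]@u,f[:2]@n,f[2],"M",s["moment"].round(2))
E
python3 pin.py
```

```text
scene ref (array([244.95, 276.39]), 85, np.float32(1.0773)) now (array([244.75, 275.53]), 92, np.float32(1.073))
top ref (array([385.41, 208.67]), 64, np.float32(1.0724)) now (array([385.81, 208.58]), 67, np.float32(1.0683))
t 11.4667 post to mouth mm 96.13408783964486 lat 470.4731909156786 F along,lat,z 2.7076306048071324 -0.4025851432589663 -0.9531618487824051 M [ 0.44  0.14 -0.07]
```

The pin has risen about 4 mm, so it is on the ramp and home is about 50–55 mm further.

Request:
carry_out --series '[[[-0.0015,0,0],[0,0,0]],[[-0.0015,0,0],[0,0,0]],[[-0.0015,0,0],[0,0,0]],[[-0.0015,0,0],[0,0,0]],[[-0.0015,0,0],[0,0,0]],[[-0.0015,0,0],[0,0,0]],[[-0.0015,0,0],[0,0,0]],[[-0.0015,0,0],[0,0,0]],[[-0.0015,0,0],[0,0,0]],[[-0.0015,0,0],[0,0,0]]]'

```text
time: 12.3
position: [0.4805, 0.0065, 0.0387]
tcp_rot: [0.626, 0.78, -0.0, -0.0]
wrist_force: [-0.4, 3.7, -1.1]
gripper_width: 0.0156
```

```bash
python3 pin.py
```

```text
scene ref (array([244.95, 276.39]), 85, np.float32(1.0773)) now (array([244.82, 275.22]), 90, np.float32(1.0718))
top ref (array([385.41, 208.67]), 64, np.float32(1.0724)) now (array([385.88, 208.58]), 65, np.float32(1.0659))
t 12.4 post to mouth mm 80.67552044522279 lat 470.58779165427677 F along,lat,z 0.40097953617044546 0.2976179898686704 -2.0465563023683786 M [ 0.07  0.08 -0.08]
```

Request:
carry_out --series '[[[-0.0015,0,0],[0,0,0]],[[-0.0015,0,0],[0,0,0]],[[-0.0015,0,0],[0,0,0]],[[-0.0015,0,0],[0,0,0]],[[-0.0015,0,0],[0,0,0]],[[-0.0015,0,0],[0,0,0]],[[-0.0015,0,0],[0,0,0]],[[-0.0015,0,0],[0,0,0]],[[-0.0015,0,0],[0,0,0]],[[-0.0015,0,0],[0,0,0]]]'

```text
time: 13.23
position: [0.4837, -0.0081, 0.0387]
tcp_rot: [0.626, 0.78, -0.0, -0.0]
wrist_force: [-0.4, 4.0, -0.9]
gripper_width: 0.0151
```

Request:
carry_out --series '[[[-0.001,0,0],[0,0,0]],[[-0.001,0,0],[0,0,0]],[[-0.001,0,0],[0,0,0]],[[-0.001,0,0],[0,0,0]],[[-0.001,0,0],[0,0,0]],[[-0.001,0,0],[0,0,0]],[[0,0,0],[0,0,0]]]'

```text
time: 13.82
position: [0.4852, -0.0141, 0.0387]
tcp_rot: [0.626, 0.78, -0.0, 0.0]
wrist_force: [0.4, 0.9, -1.8]
gripper_width: 0.0156
```

```bash
python3 pin.py
```

```text
scene ref (array([244.95, 276.39]), 85, np.float32(1.0773)) now (array([244.77, 275.26]), 91, np.float32(1.0716))
top ref (array([385.41, 208.67]), 64, np.float32(1.0724)) now (array([385.81, 208.58]), 67, np.float32(1.0666))
t 13.9167 post to mouth mm 59.810808377786074 lat 470.645032337488 F along,lat,z 0.77846223241154 -0.9033219975101199 -1.857721986236123 M [ 0.07  0.14 -0.05]
```

Request:
carry_out --series '[[[-0.001,0,0],[0,0,0]],[[-0.001,0,0],[0,0,0]],[[-0.001,0,0],[0,0,0]],[[-0.001,0,0],[0,0,0]],[[-0.001,0,0],[0,0,0]]]'

```text
time: 14.33
position: [0.4861, -0.0187, 0.0387]
tcp_rot: [0.626, 0.78, 0.0, -0.0]
wrist_force: [-0.9, 3.7, -1.3]
gripper_width: 0.0154
```

Request:
carry_out --series '[[[-0.0008,0,0],[0,0,0]],[[-0.0008,0,0],[0,0,0]],[[-0.0008,0,0],[0,0,0]]]'

```text
time: 14.58
position: [0.4866, -0.0211, 0.0387]
tcp_rot: [0.626, 0.78, -0.0, -0.0]
wrist_force: [-0.7, 3.7, -1.5]
gripper_width: 0.0149
```

Request:
carry_out --series '[[[-0.0008,0,0],[0,0,0]],[[-0.0008,0,0],[0,0,0]],[[-0.0008,0,0],[0,0,0]]]'

```text
time: 14.83
position: [0.4872, -0.0235, 0.0387]
tcp_rot: [0.626, 0.78, -0.0, 0.0]
wrist_force: [-0.9, 2.7, -1.4]
gripper_width: 0.015
```

Request:
carry_out --series '[[[-0.0008,0,0],[0,0,0]],[[-0.0008,0,0],[0,0,0]],[[-0.0008,0,0],[0,0,0]]]'

```text
time: 15.08
position: [0.4876, -0.0255, 0.0387]
tcp_rot: [0.626, 0.78, 0.0, -0.0]
wrist_force: [-2.6, 7.4, 0.1]
gripper_width: 0.0153
```

Request:
carry_out --series '[[[-0.0008,0,0],[0,0,0]],[[-0.0008,0,0],[0,0,0]]]'

```text
time: 15.25
position: [0.4878, -0.0267, 0.0387]
tcp_rot: [0.626, 0.78, 0.0, -0.0]
wrist_force: [-1.7, 9.7, 1.7]
gripper_width: 0.0153
```

The buffer is met at about 6 N. Now small steps.

Request:
carry_out --series '[[[-0.0006,0,0],[0,0,0]],[[0,0,0],[0,0,0]]]'

```text
time: 15.42
position: [0.4879, -0.0271, 0.0387]
tcp_rot: [0.626, 0.78, 0.0, -0.001]
wrist_force: [-1.8, 10.5, 0.7]
gripper_width: 0.0151
```

```bash
python3 pin.py
```

```text
scene ref (array([244.95, 276.39]), 85, np.float32(1.0773)) now (array([244.93, 276.28]), 85, np.float32(1.0765))
top ref (array([385.41, 208.67]), 64, np.float32(1.0724)) now (array([385.44, 208.84]), 63, np.float32(1.0729))
t 15.5167 post to mouth mm 46.525643986520706 lat 470.50503075863776 F along,lat,z 9.47398896046985 0.7018420972261559 0.7361891409732398 M [ 1.65  0.35 -0.06]
```

The pin has dropped: the cap is back at its reference position in both views. I'll relax the push, then release.

Request:
carry_out --series '[[[0.0005,0,0],[0,0,0]],[[0.0005,0,0],[0,0,0]],[[0,0,0],[0,0,0]]]'

```text
time: 15.77
position: [0.488, -0.0266, 0.0388]
tcp_rot: [0.626, 0.78, 0.0, -0.0]
wrist_force: [-0.9, 5.1, 1.0]
gripper_width: 0.0157
```

```bash
python3 pin.py
```

```text
scene ref (array([244.95, 276.39]), 85, np.float32(1.0773)) now (array([244.87, 276.3 ]), 86, np.float32(1.0772))
top ref (array([385.41, 208.67]), 64, np.float32(1.0724)) now (array([385.46, 208.71]), 65, np.float32(1.073))
t 15.8667 post to mouth mm 46.919836336627164 lat 470.69566156883644 F along,lat,z 6.362082076743053 0.3084693192908947 0.1583041752079563 M [ 0.95  0.13 -0.04]
```

Request:
carry_out --series '[[[0,0,0],[0,0,0]],[[0,0,0],[0,0,0]],[[0,0,0],[0,0,0]],[[0,0,0],[0,0,0]],[[0,0,0],[0,0,0]],[[0,0,0],[0,0,0]],[[0,0,0],[0,0,0]],[[0,0,0],[0,0,0]]]' --grip 0.06

```text
time: 16.53
position: [0.488, -0.0269, 0.0387]
tcp_rot: [0.626, 0.78, 0.0, 0.0]
wrist_force: [-0.1, 0.2, 0.3]
gripper_width: 0.0598
```

Request:
carry_out --series '[[[0,0,-0.005],[0,0,0]],[[0,0,-0.01],[0,0,0]],[[0,0,-0.015],[0,0,0]],[[0,0,-0.02],[0,0,0]],[[0,0,-0.025],[0,0,0]],[[0,0,-0.025],[0,0,0]],[[0.02,0,-0.025],[0,0,0]],[[0.03,0,-0.02],[0,0,0]],[[0.03,0,0],[0,0,0]],[[0.03,0,0],[0,0,0]],[[0.03,0,0],[0,0,0]],[[0,0,0],[0,0,0]]]'

```text
time: 17.53
position: [0.4567, 0.1135, 0.1849]
tcp_rot: [0.625, 0.781, 0.001, -0.0]
wrist_force: [-0.6, 0.6, 0.2]
gripper_width: 0.06
```

```bash
python3 pin.py; python3 - <<'E'
from h import *
from cell import get_image
a=get_image("scene")["img"][200:350,180:420,::-1];b=get_image("top")["img"][140:290,240:480,::-1]
cv2.imwrite("pics/end.png",cv2.resize(np.hstack([a,b]),(800,250),interpolation=2))
E
```

```text
scene ref (array([244.95, 276.39]), 85, np.float32(1.0773)) now (array([245.02, 276.3 ]), 83, np.float32(1.0766))
top ref (array([385.41, 208.67]), 64, np.float32(1.0724)) now (array([385.46, 208.71]), 65, np.float32(1.0729))
t 17.6333 post to mouth mm 187.57309563430928 lat 470.49695399119423 F along,lat,z -0.45413492881028383 0.6523974006953355 0.31907956937179816 M [-0.07 -0.01 -0.  ]
```

View pics/end.png

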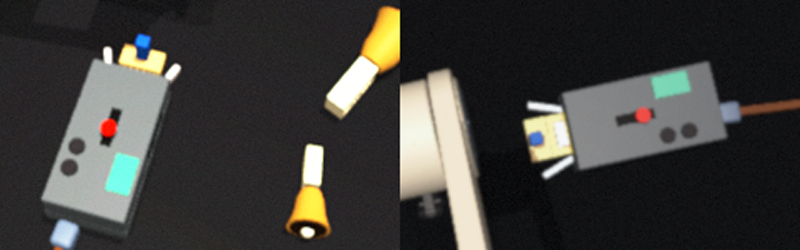

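The carrier sits in the tunnel with only its tail and post outside: (143,45) in the left view, (537,140) in the right. The red cap is down, the bells and mallet look unmoved, and the gripper is clear.

```bash
python3 -c "
from cell import close_job;print(close_job())"
```

```text
the job is handed in; nothing more can be done
None
```

The chime bar's carrier is locked in the tuning bench. I gripped the maple carrier by its post, dragged it into line with the bench and slid it in nose first. The red pin rose about 6.5 mm, then dropped back once the nose had pressed into the buffer. I eased off, opened the gripper, backed clear and handed in at about 17.7 s.

- **Pin:** after release, the cap was back at its starting height in both camera views, to within 1 mm.
- **Force:** the highest push I read was about 10.5 N, below the 20 N jamming limit. Forces were read at the end of each call, so a brief peak in between could have been missed. With the gripper open, the wrist force was near zero.
- **Other objects:** the bells and the part of the mallet in the last picture looked unmoved, judged by eye. I never went near the pink look-alikes.
- **Disagreement:** the overhead scene camera placed points 5–10 mm from where the top camera did. I relied on the top camera, the wrist camera and the arm's own readings, which agreed to about 2 mm.
- **Not measured directly:** I could not see the buffer. I inferred its squeeze of roughly 3 mm from the push force.

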